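# Load, lock and dock a countertop jar steriliser

### The job

Get the jars sterilised: first draw the sliding carrier out to its loading station (the one nearer the robot, until it clicks in), then put every jam jar that is on the worktop down inside the pot. Put on the lid with its lugs in the slots, press it down and turn it clockwise a quarter turn to the stop so that it locks, push the carrier to its steam station by the steam generator until it clicks in, and only then press the green start button. Leave the mug, the pepper mill and the white canister where they are.

Things in the scene. Friction and masses are not known exactly. Their poses are not given: they have to be found in the camera images.
- carrier (a joint): position (m) of the sliding carrier: 0 = loading station (near the robot), 0.120 = steam station (pot beside the generator's nozzle); grows along +x of pot_rim. A spring detent of about 4 N pulls it in from some 6 mm either side of a station. Travel -0.012 to 0.132, friction about 1.2 N; it stays where left. Starts part-way.
- carrier_grip (a point): centre of the carrier's black handle bar, 85 mm above the worktop: 16 mm thick along the slide (x), 64 mm long (y), 22 mm tall, on two thin posts, 145 mm to the right (-y) of the pot's axis, its inner end 14 mm clear of the pot. Pinch it from above, closing along x, or push it. Axes as pot_rim.
- pot_rim (a point): centre of the mouth of the round steel pot fixed on the carrier, level with the rim, 130 mm above the worktop. z up, x along the slide towards the generator, y left. Pot 198 mm across outside, 186 inside. An inward flange 6 mm thick at the rim leaves a 160 mm opening, with two slots 54 mm wide at +x and -x (red marks); blue marks show where the lugs end when locked, near +y and -y.
- pot_floor (a point): centre of the pot's inner floor, 94 mm below pot_rim, same axes. Three jars fit side by side round the middle.
- seal (a joint): compression (m) of the black sprung gasket ring (radius 91 to 99 mm) on the rim: at 0 it stands 5 mm proud of the rim, at 0.005 it is flush. Takes 5.5 N to start and 10 N to press flush, lid weight (3.4 N) included. Slippery.
- lid: round white lid 200 mm across, 350 g, lying right way up left of the steriliser. Origin at the centre of its underside, z up. A plug 152 mm across and 16 mm deep is under the 8 mm disc; two red lugs at its +x and -x, flush with the underside, 40 mm wide, 7.5 mm thick, reach to radius 88 mm; red marks on the disc show them. The lugs are alike: a half turn makes no difference.
- lid_grip (a point): point in the lid's black grip bar, 52 mm above the lid's origin on its axis, axes as the lid. The bar runs along x, 90 mm long, 22 mm wide, from 24 to 66 mm above the lid's origin; the disc's top is at 24 mm.
- pot_slot (a point): middle of the +x slot, at rim level, 85 mm from the axis. Lid x along pot x within 4 degrees, centred within 3 mm: it rests on the gasket, origin 11 mm below rim level. Press to 16 mm below (disc on rim; lugs clear the flange from 13.5), keep pressed, turn clockwise from above 82 degrees to the stop. Let go, it stays locked, 13.5 mm below.
- jar1: square jam jar, 180 g, 48 x 48 mm, 62 mm tall in all: a 46 mm tall body with red contents and a pale label, and a round brass-coloured cap 40 mm across, 16 mm tall. Origin at half its height on its axis; z points to the cap, x and y square to the sides. Starts standing on the worktop right of the steriliser; may be absent. May stand or lie in the pot.
- jar2: square jam jar, 180 g, 48 x 48 mm, 62 mm tall in all: a 46 mm tall body with orange contents and a pale label, and a round brass-coloured cap 40 mm across, 16 mm tall. Origin at half its height on its axis; z points to the cap, x and y square to the sides. Starts standing on the worktop right of the steriliser; may be absent. May stand or lie in the pot.
- jar3: square jam jar, 180 g, 48 x 48 mm, 62 mm tall in all: a 46 mm tall body with purple contents and a pale label, and a round brass-coloured cap 40 mm across, 16 mm tall. Origin at half its height on its axis; z points to the cap, x and y square to the sides. Starts standing on the worktop right of the steriliser; may be absent. May stand or lie in the pot.
- jar4: square jam jar, 180 g, 48 x 48 mm, 62 mm tall in all: a 46 mm tall body with green contents and a pale label, and a round brass-coloured cap 40 mm across, 16 mm tall. Origin at half its height on its axis; z points to the cap, x and y square to the sides. Starts standing on the worktop right of the steriliser; may be absent. May stand or lie in the pot.
- start (a joint): travel (m) of the green start button: 0 up, 0.006 fully pressed (5 N), springs back; counts as pressed past 0.004.
- start_top (a point): middle of the top face of the round green start button, 34 mm across, on a small white control pod left of the pot, about 72 mm above the worktop; it goes down with the button. Pressed straight down.
- dock: base of the steriliser, fixed: 460 x 230 mm plate with rails along x; a white steam generator (100 x 200 mm, 130 mm tall) centred at x = 235 mm, and the control pod (60 x 60 mm, 50 mm tall) at x = 50, y = 150 mm. Origin at the middle of the rails on the worktop; x along the slide towards the generator, z up. At carrier = q the pot's axis is at x = q - 0.06.
- mug: blue mug, bystander, 80 mm across, 95 mm tall; origin at the centre of its underside
- pepper_mill: dark wooden pepper mill, bystander, 56 mm across, 150 mm tall; origin at the centre of its underside
- canister: white ceramic canister, bystander, 90 mm across, 120 mm tall; origin at the centre of its underside
Things that resemble listed ones, but are neither listed nor needed, are in the scene too. What is meant by the lid is not yellow, and is the larger of those in its own colour.

How it is judged:
On the way, in this order (a step that is already met when the one before it is completed fails the run):
1. the carrier is drawn out to its loading station (value of joint carrier between -0.007 and 0.007 m), for 0.2 s.
2. every jar present is inside the pot (horizontal distance between each of jar1, jar2, jar3, jar4 and pot_rim below 0.085 m and z of each of jar1, jar2, jar3, jar4 in the frame of pot_rim below -0.05 m), for 0.2 s.
3. the lid is on and locked (all of step 2 and horizontal distance between lid and pot_rim below 0.008 m and z of lid in the frame of pot_rim below -0.01 m and angle between the x axis of lid and the y axis of pot_rim, either way round below 0.35 rad and angle between lid's own z axis and vertical below 0.06 rad), for 0.2 s.
4. the carrier is at its steam station (horizontal distance between lid and pot_rim below 0.008 m and z of lid in the frame of pot_rim below -0.01 m and angle between the x axis of lid and the y axis of pot_rim, either way round below 0.35 rad and angle between lid's own z axis and vertical below 0.06 rad and value of joint carrier between 0.113 and 0.127 m), for 0.2 s.
5. the start button is pressed (all of step 4 and value of joint start above 0.004 m).
At the end, for the whole second after the job is handed in: Every jar present is in the pot, its middle 50 mm or more below the rim; the lid sits level within 0.06 rad, more than 10 mm sunk, centred within 8 mm, lugs within 20 degrees of the pot's y axis; the carrier is within 7 mm of the steam station; start was pressed after docking and is up again (all of step 2 and all of step 4 and value of joint start below 0.002 m and linear speed of lid below 0.02 m/s and velocity of joint carrier between -0.02 and 0.02 m/s); the robot touches nothing.
It fails at once if the start button is pressed before the carrier is at the steam station (value of joint start above 0.004 m and value of joint carrier below 0.11 m).
It fails at once if the mug is pushed away or knocked over (distance of mug from where it was at the start of the episode above 0.04 m or angle between mug's own z axis and vertical above 0.6 rad).
It fails at once if the pepper mill is pushed away or knocked over (distance of pepper_mill from where it was at the start of the episode above 0.04 m or angle between pepper_mill's own z axis and vertical above 0.6 rad).
It fails at once if the canister is pushed away or knocked over (distance of canister from where it was at the start of the episode above 0.04 m or angle between canister's own z axis and vertical above 0.6 rad).
Of jar1, jar2, jar3, jar4 only 2 to 3 are there at a start; the rules pass over those that are not, and their reading is None.
At some moment in a run one of jar1, jar2, jar3, jar4 may be knocked a few centimetres aside while the robot is not near it.
Once in a run the grip may slacken for a moment while it holds something.
It also fails if it takes over 210 s, if anything falls off the work surface, if the arm or the gripper's body presses on something with over 40 N, if the wrist force passes 120 N, or if a joint passes its speed limit or range.

### The arm

A 6-joint arm with a two-finger parallel gripper is mounted at the origin on the work surface. World frame = base frame: x ahead of the robot, y to its left, z up, the work surface at z = 0. Lengths are in m, angles in rad, forces in N, time in s.
With the tool pointing down it reaches from about 0.325 to 0.85 m from the base axis. Payload 4.4 kg.
Tool frame: the origin (TCP) lies at the very end of the fingers, on their centre line; the grasp point (between the pads) lies 19 mm behind it (grip_point_offset is the z of the grasp point in the tool frame, in m); z points along the fingers, x is the direction in which the jaws open and shut, and the axes are right-handed (so a half turn about z gives the same grasp; the last joint's range is limited). The gripper opens to 94 mm and grips with 3 to 60 N. Pads are 16 mm wide; open, the fingers measure 119 mm over their backs; the gripper's body (75 mm by 177 mm) begins 78 mm behind the grasp point.
Start: joints at [0.961, 0.207, 1.542, -0, 1.393, -0.15], TCP at [0.255, 0.515, 0.205] pointing down, gripper open.
Joint ranges: [-2.73, 2.73], [-0.86, 2.22], [0.23, 2.46], [-1.11, 4.25], [0.08, 2.63], [-2.82, 2.82]. Speed limits (rad/s): [2.79, 2.79, 3.14, 3.14, 3.14, 3.14].

### API

Orientations are given as a rotation vector (axis times angle).
In Python, from station import * gives the robot as it stands. Calls block until the motion is done:
- movep(position, orientation): joint-space move of the TCP to a pose.
- line_to(position, rot=None, speed=0.15, until_force=None): straight line of the TCP; rot=None keeps the orientation; speed is the mean speed in m/s. With until_force (N) it stops when the force on the tool has changed by that much, and returns True; else False.
- move_joints(angles): joint-space move.
- move_gripper(opening, newtons=None): opening from 0.0 (shut) to 1.0 (fully open); newtons is the grip in N (None keeps the last); returns when the fingers have stopped.
- sleep(seconds).
- solve_ik(position, orientation): joint angles nearest the present ones, or None.
- state(): the state.
- snapshot(name): name is "scene" or "side" or "wrist"; returns a dict with "frame" (480x640x3 uint8, blue, green, red), "range_z" (480x640 float32, m along the optical axis (not along the pixel's ray), 0 where there is no reading), "K" (3x3 intrinsics, pixels), "eye" and "attitude" of the camera in the world. Camera axes: x right, y down, z forward; pixel columns grow to the right and rows downward; lengths in m; the calibration is good to about 2 mm. A picture is of the moment at which its call begins.
A pose or a line that the arm cannot do raises PlanningError and nothing moves.
- close_job(): hands the job in, once; it reports no verdict.
Trained networks look in the newest picture that a camera, given by its name, has taken for a name from the list of things; names that differ only in an ending like _2 or _b are one class to them, and where a whole thing is asked for, a point or a joint stands for the part that bears it (a point fixed in the world has none). Each returns a list of dicts, best first, with "conf" (0 to 1); they miss things now and then, are a little off and sometimes report something else, mostly with a low value. They report only what shows in the picture. A call takes as long as a camera call. They do not tell look-alikes from the thing itself.
- masks_of(thing, camera): "pixels" (480x640 bool, what is visible of it) and "rect" ([left, top, width, height] in pixels, round what is visible of it).
The state is a dict: "clock": time; "joints": joint angles; "joint_velocities": joint speeds; "tau": joint torques, N m; "tool_pos": TCP position; "tcp_rot": TCP orientation; "wrist_force": force on the tool from outside, world axes, zero at the start; "moment": the same for the moment, N m; "gripper_width": opening from 0.0 (shut) to 1.0 (fully open).
Only numpy, scipy, OpenCV 4.12 (cv2) and the standard library are available. Lean on these libraries where they do the work, as an engineer would, in place of code of your own. Each camera call takes 0.05 s, during which the arm holds its last target. There are 200 camera calls.

## Working session

There is one attempt and no reset: what is moved stays moved. The work goes in short steps, each a Python script; the robot and the scene stay as the last script left them, time stands still between calls to the robot, and variables do not carry over. Pictures are saved under pics/ and viewed, about 12 in all and at most 16, crops included, and the job is handed in when it is done.

```bash
mkdir -p pics; ls
cat > h.py <<'E'
from station import *
import numpy as np, cv2
from scipy.spatial.transform import Rotation as R
def pts(s):
    z=s["range_z"]; K=np.array(s["K"]); v,u=np.mgrid[0:480,0:640]
    P=np.dstack([(u-K[0,2])/K[0,0]*z,(v-K[1,2])/K[1,1]*z,z])
    A=np.array(s["attitude"],float)
    M=A if A.shape==(3,3) else R.from_rotvec(A).as_matrix()
    return P@M.T+np.array(s["eye"]), z>0
def down(yaw):
    "tool down, jaw axis x at angle yaw in world"
    c,s=np.cos(yaw),np.sin(yaw)
    return R.from_matrix(np.array([[c,s,0],[s,-c,0],[0,0,-1]])).as_rotvec()
E
python3 - <<'E'
from h import *
print(state())
for c in("scene","side"):
    s=snapshot(c); cv2.imwrite(f"pics/{c}0.png",s["frame"]); print(c,s["eye"],s["attitude"],s["K"])
    W,ok=pts(s); np.save(f"{c}0.npy",W)
    for t in["carrier_grip","pot_rim","lid","jar1","jar2","jar3","jar4","start_top","mug","pepper_mill","canister","dock"]:
        for d in masks_of(t,c):
            m=d["pixels"]&ok
            if m.sum()<5: continue
            p=W[m]; print(t,round(d["conf"],2),d["rect"],m.sum(),np.median(p,0).round(3),p.min(0).round(3),p.max(0).round(3))
E
```

```text
pics
{'clock': 0.0, 'joints': array([ 9.60484988e-01,  2.07390921e-01,  1.54293262e+00, -4.55179490e-05,
        1.39349254e+00, -1.50513290e-01]), 'joint_velocities': array([ 1.70596015e-04, -4.86889060e-05,  1.36660133e-03, -1.27721142e-03,
       -1.61051750e-04,  3.57800216e-04]), 'tau': array([ 1.17728370e-03, -3.70863390e+01, -2.81423503e+01,  6.99885841e-02,
        3.59691284e-02, -2.06261693e-04]), 'tool_pos': array([0.25473338, 0.51460358, 0.20431744]), 'tcp_rot': array([ 2.66842699,  1.65629993, -0.00318138]), 'wrist_force': array([ 0.25729986, -0.33693496, -0.34190159]), 'moment': array([-0.03075315, -0.05839946, -0.02269624]), 'gripper_width': 1.0000369825193358}
scene [0.96127577 0.93844284 0.76868162] [-0.6030956  -2.53290579  1.29348223] [[461.47511985   0.         319.05103546]
 [  0.         461.47511985 239.84838413]
 [  0.           0.           1.        ]]
pot_rim 0.64 [246.1, 197.7, 95.5, 81.0] 5796 [0.564 0.071 0.085] [ 0.382 -0.283  0.002] [0.666 0.175 0.14 ]
lid 0.81 [341.7, 300.8, 93.8, 71.4] 5064 [0.503 0.403 0.026] [ 0.374  0.266 -0.001] [0.592 0.489 0.07
[... 5821 characters left out ...]
4 -0.327 -0.004] [ 0.806 -0.163  0.098]
pepper_mill 0.82 [370.9, 202.4, 17.5, 43.0] 660 [0.715 0.214 0.068] [ 0.691  0.196 -0.003] [0.792 0.452 0.149]
pepper_mill 0.52 [343.5, 176.8, 27.4, 40.3] 1019 [0.673 0.38  0.08 ] [ 0.633  0.359 -0.003] [0.754 0.659 0.125]
canister 0.61 [342.4, 176.0, 33.6, 41.0] 1001 [0.673 0.38  0.081] [ 0.633  0.359 -0.003] [0.759 0.656 0.125]
canister 0.54 [349.2, 367.0, 30.3, 37.2] 698 [ 0.566 -0.311  0.044] [ 0.539 -0.332 -0.003] [ 0.601 -0.252  0.067]
dock 0.98 [263.0, 230.8, 180.9, 104.1] 13323 [ 0.587 -0.025  0.053] [ 0.344 -0.147 -0.003] [0.876 0.24  0.142]
dock 0.67 [345.6, 176.7, 27.6, 40.9] 989 [0.672 0.379 0.081] [ 0.633  0.359 -0.001] [0.755 0.563 0.125]
```

View pics/scene0.png

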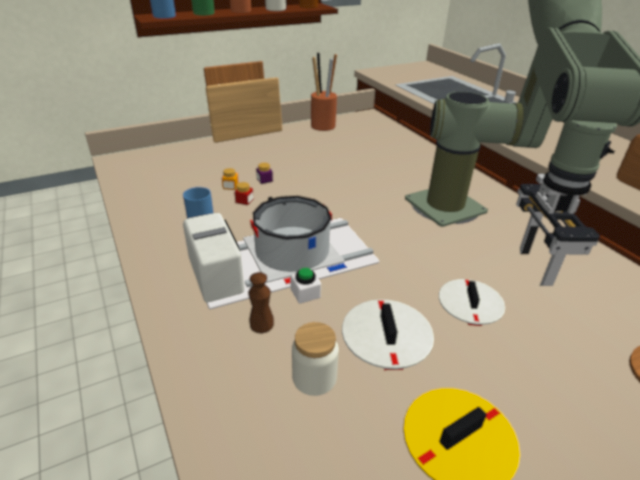

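View pics/side0.png

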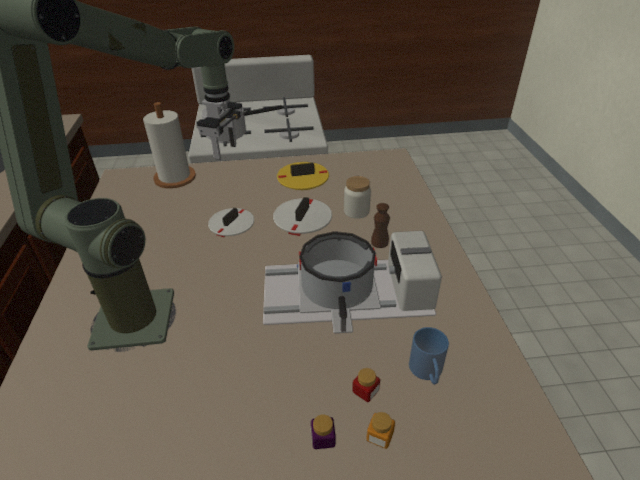

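Three jars present: red, orange and purple (scene image 243,193; 230,178; 264,172). Lid candidates in the scene image are the large white one (388,333), a small white one (472,301) and a yellow one (461,435). I choose the large white one. Next: fit the coarse frames, then take wrist close-ups.

```bash
cat >> h.py <<'E'
from scipy.optimize import least_squares
def circ(p,r=None):
    c0=p[:,:2].mean(0)
    f=(lambda v:np.hypot(*(p[:,:2]-v[:2]).T)-(v[2] if r is None else r))
    s=least_squares(f,[*c0,r or .09],loss="soft_l1",f_scale=.003); return s.x
def near(W,c,rad,z0,z1):
    return W[(np.hypot(W[...,0]-c[0],W[...,1]-c[1])<rad)&(W[...,2]>z0)&(W[...,2]<z1)]
def wrist(name):
    s=snapshot("wrist"); W,ok=pts(s); W[~ok]=np.nan
    cv2.imwrite(f"pics/{name}.png",s["frame"]); np.save(f"{name}.npy",W); return s,W
E
python3 - <<'E'
from h import *
for c in("scene","side"):
    W=np.load(c+"0.npy")
    p=near(W,(.547,.06),.16,.134,.15); print(c,"ring",len(p),circ(p),p.min(0),p.max(0))
    g=W[(W[...,0]>.66)&(W[...,0]<.9)&(abs(W[...,1]-.05)<.2)&(abs(W[...,2]-.131)<.006)]; print("gen",len(g),cv2.minAreaRect(g[:,:2].astype(np.float32)*1000))
    l=near(W,(.49,.39),.12,.018,.03); print("lid",len(l),circ(l))
    b=near(W,(.49,.39),.08,.055,.08); print("bar",len(b),cv2.minAreaRect(b[:,:2].astype(np.float32)*1000),b[:,2].max())
    for j in((.58,-.3),(.59,-.4),(.465,-.4)):
        q=near(W,j,.05,.057,.075); print("cap",len(q),circ(q,.02),q[:,2].max())
# wrist view of the pot
cam0=snapshot("wrist"); s=state(); T=R.from_rotvec(s["tcp_rot"])
print("cam in tool",T.inv().apply(np.array(cam0["eye"])-s["tool_pos"]),cam0["K"][0][0],(T.inv()*R.from_rotvec(cam0["attitude"])).as_matrix().round(2))
E
```

```text
scene ring 532 [0.55689208 0.03418299 0.0958539 ] [ 0.4545382  -0.06846495  0.13400143] [0.65773083 0.13445827 0.14017264]
gen 1819 ((764.4432983398438, 84.9037857055664), (326.8672790527344, 107.0807113647461), 89.11894226074219)
lid 4453 [0.49155143 0.39063696 0.07423143]
bar 367 ((493.1056823730469, 391.2961730957031), (89.40442657470703, 22.262964248657227), 65.11943054199219) 0.07099737925884231
cap 83 [ 0.57382985 -0.29730843  0.02      ] 0.0675687181235376
cap 70 [ 0.57865286 -0.41053785  0.02      ] 0.06837568300042463
cap 69 [ 0.46265492 -0.40069268  0.02      ] 0.06960740621804429
side ring 313 [0.55272973 0.0305625  0.09580607] [ 0.45230179 -0.07113902  0.1340149 ] [0.65284247 0.13383935 0.139618  ]
gen 1571 ((759.4837646484375, 72.4577407836914), (107.11641693115234, 307.83282470703125), 0.8375198245048523)
lid 1411 [0.48559291 0.38673962 0.07442497]
bar 127 ((486.9674072265625, 384.5938415527344), (92.38825225830078, 22.84598731994629), 66.00385284423828) 0.07037277866774927
cap 226 [ 0.57288673 -0.29831076  0.02      ] 0.06663326301207517
cap 294 [ 0.57894086 -0.40794759  0.02      ] 0.06632297491100325
cap 300 [ 0.46002117 -0.39942988  0.02      ] 0.0661348708345525
cam in tool [ 0.00134295 -0.0799013  -0.17836919] 337.4809140555778 [[ 1.    0.    0.  ]
 [-0.    0.96  0.27]
 [-0.   -0.27  0.96]]
```

Run:
```python
from h import *
for y in(0,np.pi,np.pi/2,-np.pi/2): print(y, solve_ik([.53,-.08,.40],down(y)))
movep([.53,-.08,.40],down(0))
s,W=wrist("w1"); ok=np.isfinite(W[...,0])
for t in["carrier_grip","start_top","pot_slot","jar1"]:
    for d in masks_of(t,"wrist"):
        m=d["pixels"]&ok; p=W[m]; print(t,round(d["conf"],2),d["rect"],np.median(p,0).round(3))
p=near(W,(.555,.032),.13,.130,.15); print("ring",len(p),circ(p))
h=near(W,(.555,-.113),.05,.088,.105); print("handle",len(h),h.mean(0),cv2.minAreaRect(h[:,:2].astype(np.float32)*1000))
for j in((.574,-.298),(.579,-.408),(.461,-.4)):
    q=near(W,j,.05,.057,.075); print("cap",len(q),circ(q,.02))
    q=near(W,j,.06,.02,.05); print("body",len(q),cv2.minAreaRect(q[:,:2].astype(np.float32)*1000) if len(q) else 0)
```

```text
0 [-3.11333641e-01  4.54292024e-02  1.33014039e+00 -4.44089210e-16
  1.76602306e+00 -3.11333641e-01]
3.141592653589793 None
1.5707963267948966 [-3.11333641e-01  4.54292024e-02  1.33014039e+00 -4.44089210e-16
  1.76602306e+00 -1.88212997e+00]
-1.5707963267948966 [-3.11333641e-01  4.54292024e-02  1.33014039e+00 -4.44089210e-16
  1.76602306e+00  1.25946269e+00]
carrier_grip 0.63 [256.5, 19.7, 166.3, 217.7] [0.556 0.042 0.036]
start_top 0.57 [347.3, 0.0, 30.8, 11.1] [0.589 0.172 0.07 ]
pot_slot 0.76 [258.5, 18.7, 166.5, 220.7] [0.556 0.042 0.036]
jar1 0.61 [324.6, 344.5, 35.6, 20.6] [ 0.58  -0.387  0.031]
jar1 0.6 [326.3, 287.5, 31.9, 43.4] [ 0.572 -0.285  0.044]
jar1 0.59 [267.7, 338.9, 27.0, 24.7] [ 0.466 -0.375  0.039]
ring 3824 [0.55619161 0.03474632 0.09509053]
handle 445 [ 0.54776507 -0.10782971  0.09377936] ((547.841552734375, -109.5872802734375), (64.48179626464844, 16.023605346679688), 86.55580139160156)
cap 381 [ 0.57415017 -0.29893976  0.02      ]
body 422 ((572.1608276367188, -294.23016357421875), (48.470558166503906, 47.31991958618164), 43.221923828125)h.py:16: RuntimeWarning: Mean of empty slice.
  c0=p[:,:2].mean(0)
  ret = um.true_divide(
Traceback (most recent call last):
  File "h.py", line 18, in circ
    s=least_squares(f,[*c0,r or .09],loss="soft_l1",f_scale=.003); return s.x
ValueError: Initial guess is outside of provided bounds
```

View pics/w1.png

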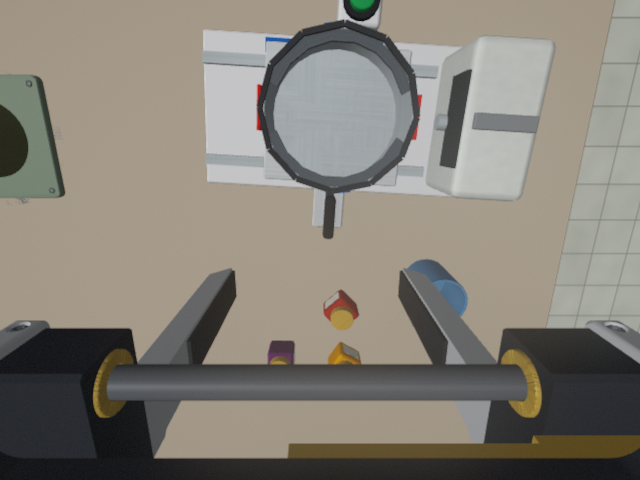

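Pot at pixel (340,105), handle bar at (330,215); from these the slide yaw is about −3.4°. Drawing the carrier to the near end stop, then 12 mm back.

```bash
cat >> h.py <<'E'
YAW=-0.059
EX=np.array([np.cos(YAW),np.sin(YAW),0]); EY=np.array([-EX[1],EX[0],0])
E
python3 - <<'E'
from h import *
h=np.array([.5477,-.1096,0]); r=down(YAW)
move_gripper(.5)
movep(h+[0,0,.16],r); line_to(h+[0,0,.068],speed=.1,until_force=10)
print(state()["tool_pos"]); move_gripper(0,40); print("w",state()["gripper_width"]*94)
p0=state()["tool_pos"]
hit=line_to(p0-EX*.14,speed=.05,until_force=14)
p1=state()["tool_pos"]; print(hit,(p1-p0)@EX,(p1-p0)@EY,state()["wrist_force"])
line_to(p1+EX*.0115,speed=.03); print(state()["wrist_force"],(state()["tool_pos"]-p0)@EX)
move_gripper(.5); sleep(.3)
print("slack", state()["wrist_force"])
line_to(state()["tool_pos"]*[1,1,0]+[0,0,.2],speed=.2)
movep([.44,-.08,.40],down(0))
s,W=wrist("w2")
p=near(W,(.46,.035),.13,.130,.15); print("ring",circ(p))
h=near(W,(.46,-.105),.05,.088,.105); print("handle",len(h),cv2.minAreaRect(h[:,:2].astype(np.float32)*1000))
E
```

```text
[ 0.54846211 -0.10987642  0.06880553]
w 15.44509621468768
True -0.07025551614009667 -7.251185640717227e-05 [ 3.8358349  -0.54021052 -0.67442356]
[ 0.13297055 -0.04993523  3.84891526] -0.058984604663353056
slack [ 0.46537201  0.33919438 -0.17267917]
ring [0.49629103 0.03823288 0.09459824]
handle 455 ((488.8088684082031, -106.23846435546875), (63.86524963378906, 16.202518463134766), 86.79051208496094)
```

Run:
```python
from h import *
for n,c in(("w1",(.5562,.0347)),("w2",(.4963,.0382))):
    W=np.load(n+".npy"); d=(W-[*c,0]); X=d@EX; Y=d@EY
    for lo,hi in((.120,.136),):
        m=(W[...,2]>lo)&(W[...,2]<hi)&(X>.11)&(abs(Y)<.12); print(n,"gen X",np.percentile(X[m],[0,1,50,99,100]).round(4),"Y",np.percentile(Y[m],[1,99]).round(4),m.sum())
    m=(W[...,2]>.003)&(W[...,2]<.03)&(abs(Y)<.11)&(abs(X)<.4); print("plate X",np.percentile(X[m],[0,.5,99.5]).round(4), "Y",np.percentile(Y[m],[.5,99.5]))
```

```text
w1 gen X [0.1552 0.1566 0.2031 0.2545 0.2567] Y [-0.0943  0.0961] 11767
plate X [-0.3677 -0.2039  0.1728] Y [-0.10938839  0.10933236]
w2 gen X [0.2147 0.2164 0.2619 0.3142 0.317 ] Y [-0.0943  0.096 ] 12132
plate X [-0.4    -0.3989  0.2411] Y [-0.10944859  0.1093673 ]
```

View pics/w2.png

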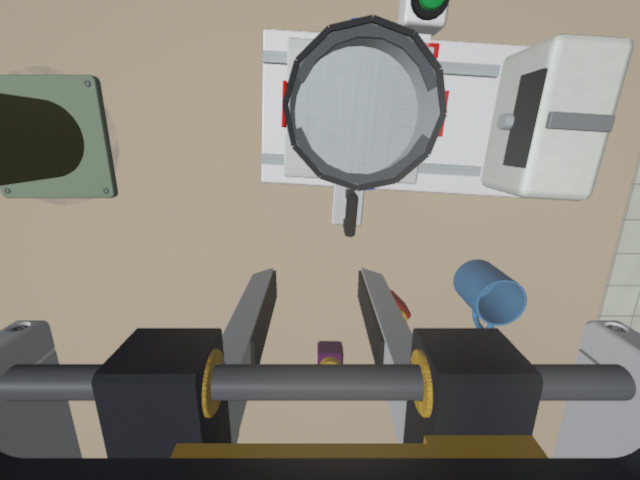

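The generator centre is 0.266 m from the pot axis, which puts q near 0.03. The carrier stopped early, so I'll pull again with force tracing.

Run:
```python
from h import *
W=np.load("w2.npy"); d=W-[.4963,.0382,0]; X=d@EX; Y=d@EY
m=(W[...,2]>.004)&(W[...,2]<.03)&(abs(Y)<.1)&(X>-.25)&(X<-.09); print("plate left",np.percentile(X[m],[.2,1,5]).round(4),np.median(W[m][:,2]))
h=np.array([.4888,-.1062,0]); r=down(YAW)
movep(h+[0,0,.16],r); line_to(h+[0,0,.068],speed=.1)
move_gripper(0,40); print("w",state()["gripper_width"]*94)
p0=state()["tool_pos"].copy()
for k in range(1,10):
    hit=line_to(p0-EX*.005*k,speed=.02,until_force=25); f=state()["wrist_force"]
    print(k,hit,round((state()["tool_pos"]-p0)@EX,4),f.round(2))
    if hit or f@EX>9: break
```

```text
plate left [-0.1456 -0.145  -0.1427] 0.009683663152536048
w 15.796532863900664
1 False -0.0055 [0.14 0.26 1.25]
2 False -0.0105 [-0.12 -0.47  2.08]
3 False -0.0114 [11.13  0.05 -9.8 ]
```

Run:
```python
from h import *
s=state(); print(s["joints"].round(3),s["wrist_force"],s["moment"],s["tool_pos"],s["gripper_width"]*94)
a=snapshot("scene")["frame"][150:330,180:420]; b=snapshot("side")["frame"][200:380,220:460]
cv2.imwrite("pics/c3.png",cv2.resize(np.vstack([a,b]),None,fx=1.66*1.0,fy=1.66*1.0,interpolation=cv2.INTER_CUBIC))
```

```text
[-0.397  0.184  1.881  0.003  1.068 -0.338] [11.12719715  0.04534998 -9.79549546] [ 0.02296698 -1.45385455  0.03483301] [ 0.47745535 -0.10555834  0.06822864] 15.488011292163133
```

View pics/c3.png

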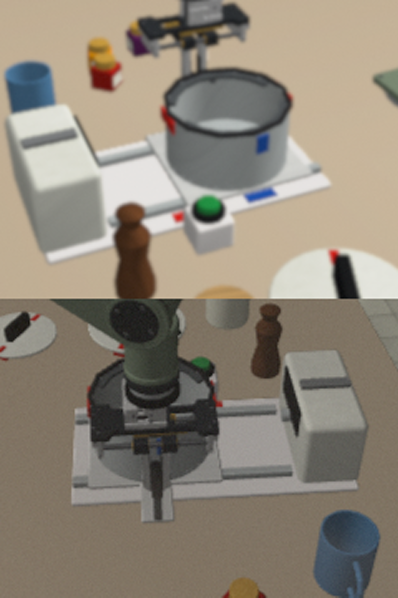

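Run:
```python
from h import *
p0=state()["tool_pos"].copy()
for k in range(0,12):
    line_to(p0+EX*.002*k,speed=.02); s=state(); print(k,round((s["tool_pos"]-p0)@EX,4),s["wrist_force"].round(2))
W=np.load("side0.npy")
for t in["side","scene"]:
    s=snapshot(t); W,ok=pts(s); d=W-[.4963-.0115,.0389,0]; X=d@EX;Y=d@EY
    b=s["frame"].astype(int); g=ok&(b[...,1]>b[...,0]+40)&(b[...,1]>b[...,2]+40)&(X>0)&(X<.2)&(Y>.08)&(Y<.2)
    print(t,"button",g.sum(),np.median(W[g],0),np.median(X[g]),np.median(Y[g]))
    m=ok&(abs(W[...,2]-.13)<.006)&(X>.18)&(X<.4)&(abs(Y)<.11); print("gen",np.percentile(X[m],[1,99]),np.percentile(Y[m],[1,99]))
    p=near(W,(.50,.036),.13,.132,.15); print("ring",circ(p))
```

```text
0 0.0005 [ 3.23 -0.56 -2.71]
1 0.0015 [-1.43 -0.57  0.96]
2 0.0038 [-0.83 -0.6   2.18]
3 0.0062 [ 0.1   1.16 -0.31]
4 0.0083 [-0.16  0.03 -0.87]
5 0.0102 [-0.19  0.11  0.23]
6 0.0122 [ 0.19  0.61 -0.52]
7 0.0142 [ 0.29  0.29 -0.24]
8 0.0162 [ 0.62  0.83 -0.94]
9 0.0182 [ 0.63  0.44 -1.8 ]
10 0.0202 [ 0.28  0.41 -1.6 ]
11 0.0222 [ 0.04  1.3  -1.01]
side button 2 [0.59527784 0.18645255 0.06973504] 0.10158505493924404 0.1538102193471993
gen [0.22566153 0.32280399] [-0.10044655  0.08821088]
ring [0.50469835 0.03312478 0.09595391]
scene button 120 [0.59199738 0.18751761 0.07312016] 0.09833141259958417 0.15481591720103322
gen [0.22978705 0.32871407] [-0.09210942  0.09731255]
ring [0.50924702 0.03802834 0.09438452]
```

Run:
```python
from h import *
move_gripper(.5); sleep(.2); p=state()["tool_pos"].copy(); r=down(YAW)
line_to(p*[1,1,0]+[0,0,.13]); line_to(p*[1,1,0]-EY*.06+[0,0,.13]); line_to(p*[1,1,0]-EY*.06+[0,0,.068])
q=state()["tool_pos"].copy()
hit=line_to(q-EX*.07,speed=.05,until_force=10); s=state(); print("free move",hit,(s["tool_pos"]-q)@EX,s["wrist_force"].round(2),s["tool_pos"])
line_to(s["tool_pos"]+[0,0,.3]); 
movep([.30,.15,.45],down(-np.pi/2)) if solve_ik([.30,.15,.45],down(-np.pi/2)) is not None else movep([.40,.0,.45],down(0))
s,W=wrist("w4"); print(s["eye"])
a=snapshot("scene")["frame"][150:330,180:420]; cv2.imwrite("pics/c4.png",np.vstack([cv2.resize(s["frame"],(480,360)),cv2.resize(a,(320,240)).copy() if 0 else cv2.copyMakeBorder(cv2.resize(a,(320,240),interpolation=2),0,0,0,160,0)]))
```

```text
free move False -0.069709148660927 [0.3  0.84 0.32] [ 0.4265339  -0.16229541  0.06822923]
[0.38119121 0.15093987 0.62814162]
```

View pics/c4.png

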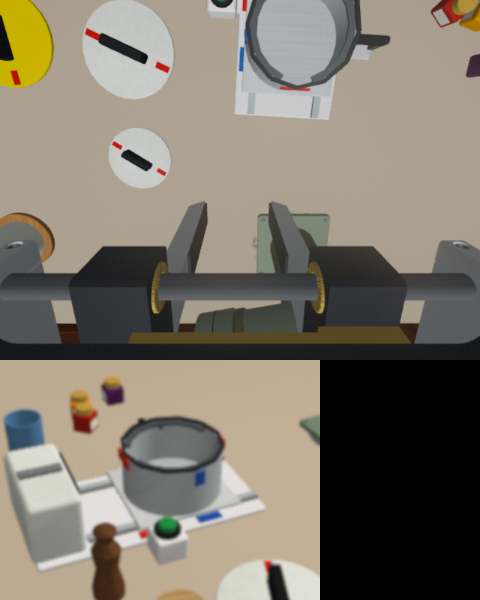

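Run:
```python
from h import *
f=cv2.imread("pics/w4.png"); W=np.load("w4.npy"); b=f.astype(int)
ring=circ(near(W,(.507,.036),.13,.130,.15)); print("ring",ring)
d=W-[.507,.036,0]; X=d@EX;Y=d@EY
low=(W[...,2]>.002)&(W[...,2]<.03)&(abs(X)<.35)&(abs(Y)<.2)
for n,m in(("blue",(b[...,0]>b[...,2]+50)),("red",(b[...,2]>b[...,0]+60)&(b[...,2]>b[...,1]+60))):
    m=(m&low).astype(np.uint8); k,l,st,_=cv2.connectedComponentsWithStats(m)
    for i in range(1,k):
        if st[i,4]>15: q=l==i; print(n,st[i],np.percentile(X[q],[2,98]).round(4),np.percentile(Y[q],[2,98]).round(4),np.median(W[q][:,2]).round(3))
pl=low&(X<-.08)&(abs(Y)<.1)&(W[...,2]>.004); print("plate left",np.percentile(X[pl],[1]))
# height profile along X at several Y in front of the carrier
for y in(-.08,-.05,0,.05,.08):
    print(y,[(round(x,3),round(float(np.nanmedian(W[...,2][(abs(X-x)<.004)&(abs(Y-y)<.006)])),4)) for x in np.arange(-.155,-.085,.006)])
```

```text
ring [0.5082031  0.03820629 0.0949247 ]
blue [319  63   7  32 164] [-0.0598 -0.0123] [0.102  0.1101] 0.011
red [323   0   6  15  83] [0.0591 0.0788] [0.1022 0.1105] 0.011
plate left [-0.15431964]
-0.08 [(np.float64(-0.155), -0.0001), (np.float64(-0.149), 0.0192), (np.float64(-0.143), 0.0195), (np.float64(-0.137), 0.0191), (np.float64(-0.131), 0.0192), (np.float64(-0.125), 0.0192), (np.float64(-0.119), 0.0191), (np.float64(-0.113), 0.0193), (np.float64(-0.107), 0.02), (np.float64(-0.101), 0.0286), (np.float64(-0.095), 0.0288), (np.float64(-0.089), 0.0287)]
-0.05 [(np.float64(-0.155), 0.0027), (np.float64(-0.149), 0.0086), (np.float64(-0.143), 0.0089), (np.float64(-0.137), 0.009), (np.float64(-0.131), 0.0085), (np.float64(-0.125), 0.0086), (np.float64(-0.119), 0.0087), (np.float64(-0.113), 0.009), (np.float64(-0.107), 0.0092), (np.float64(-0.101), 0.0284), (np.float64(-0.095), 0.0287), (np.float64(-0.089), 0.0295)]
0 [(np.float64(-0.155), 0.0051), (np.float64(-0.149), 0.0088), (np.float64(-0.143), 0.0087), (np.float64(-0.137), 0.0085), (np.float64(-0.131), 0.0087), (np.float64(-0.125),
[... 219 characters left out ...]
66), (np.float64(-0.149), 0.0089), (np.float64(-0.143), 0.0087), (np.float64(-0.137), 0.0088), (np.float64(-0.131), 0.0095), (np.float64(-0.125), 0.0089), (np.float64(-0.119), 0.0089), (np.float64(-0.113), 0.0088), (np.float64(-0.107), 0.0094), (np.float64(-0.101), 0.0282), (np.float64(-0.095), 0.0286), (np.float64(-0.089), 0.0491)]
0.08 [(np.float64(-0.155), 0.0059), (np.float64(-0.149), 0.0198), (np.float64(-0.143), 0.0197), (np.float64(-0.137), 0.0201), (np.float64(-0.131), 0.0198), (np.float64(-0.125), 0.0196), (np.float64(-0.119), 0.0196), (np.float64(-0.113), 0.0197), (np.float64(-0.107), 0.0202), (np.float64(-0.101), 0.0288), (np.float64(-0.095), 0.0288), (np.float64(-0.089), 0.0288)]
```

Run:
```python
from h import *
move_gripper(0,20); r=down(YAW)
b=np.array([.4999,-.1067,0])-EY*.008
movep(b+EX*.036+[0,0,.16],r); line_to(b+EX*.036+[0,0,.082],speed=.1,until_force=8)
p0=state()["tool_pos"].copy(); print(p0)
for k in range(1,15):
    hit=line_to(p0-EX*.004*k,speed=.03,until_force=30); s=state(); f=s["wrist_force"]
    print(k,hit,round((s["tool_pos"]-p0)@EX,4),f.round(2))
    if hit or f@EX>20: break
```

```text
[ 0.53603319 -0.11702489  0.08267401]
1 False -0.0037 [ 0.55 -0.25  0.38]
2 False -0.0082 [ 1.36 -0.49  0.58]
3 False -0.0123 [ 0.33 -0.18 -0.17]
4 False -0.0162 [0.04 0.17 0.59]
5 False -0.0203 [ 0.2   0.17 -0.11]
6 False -0.0245 [-0.67  0.52 -0.24]
7 False -0.0285 [-0.73 -0.14  0.02]
8 False -0.0325 [-0.2  -0.7  -0.15]
9 False -0.0365 [ 0.31 -0.08 -0.11]
10 False -0.0386 [ 5.46  0.15 -4.23]
11 False -0.0391 [ 13.27   0.98 -11.84]
12 False -0.0429 [ 6.19 -0.18 -4.96]
13 False -0.053 [-0.36 -0.31  0.58]
14 False -0.0547 [ 5.31  1.02 -4.14]
```

Run:
```python
from h import *
p=state()["tool_pos"].copy(); line_to(p+EX*.01,speed=.05); line_to(state()["tool_pos"]+[0,0,.12])
move_gripper(1); movep([.44,-.08,.40],down(0)); sleep(.2)
s,W=wrist("w5")
c=circ(near(W,(.47,.04),.13,.130,.15)); print("ring",c)
d=W-[c[0],c[1],0]; X=d@EX;Y=d@EY
m=(W[...,2]>.12)&(W[...,2]<.136)&(X>.11)&(X<.4)&(abs(Y)<.12); g=np.percentile(X[m],[1,99]); print("gen",g,"q",.295-g.mean())
h=near(W,(.465,-.105),.05,.088,.105); print("handle",cv2.minAreaRect(h[:,:2].astype(np.float32)*1000))
m=(W[...,2]>.004)&(W[...,2]<.03)&(abs(Y)<.1)&(X>-.25)&(X<-.09); print("plate left",np.percentile(X[m],[.2,1]))
```

```text
ring [0.47035596 0.03964611 0.09498627]
gen [0.2423914  0.34019732] q 0.00370563992113232
handle ((462.0445556640625, -104.298828125), (64.27791595458984, 15.865267753601074), 86.775146484375)
plate left [-0.11922539 -0.11878182]
```

View pics/w5.png

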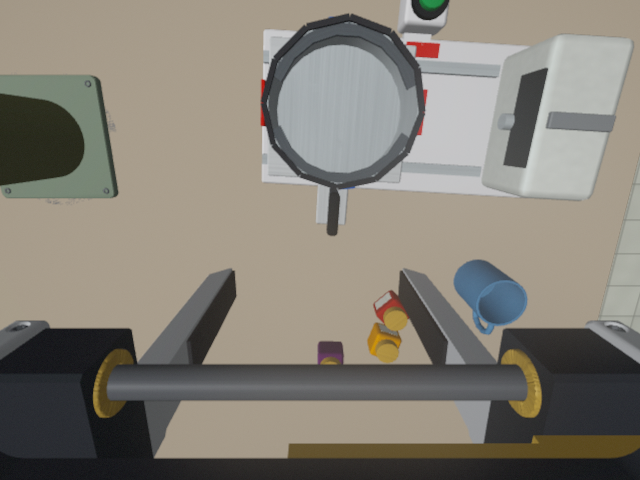

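Carrier is in the loading station: pot ring at (0.470, 0.040), q ≈ 0.003. It took about 13 N to get past a stiff spot near q = 0.015. Red jar is at pixel (390,310), orange (385,342), purple (330,355). Next: measure the jars precisely.

```bash
cat >> h.py <<'E'
def jars(name,xy=(.53,-.42)):
    "look from above the jar area; list of (centre, yaw, n, rect size)"
    movep([xy[0],xy[1],.25],down(0)); sleep(.1)
    s,W=wrist(name); out=[]
    m=(W[...,2]>.040)&(W[...,2]<.075)&(W[...,1]<-.17)&(W[...,1]>-.6)&(np.arange(480)[:,None]<330)
    m&=W[...,0]<.66
    k,l,st,_=cv2.connectedComponentsWithStats(m.astype(np.uint8))
    for i in range(1,k):
        if st[i,4]<300: continue
        p=W[l==i]; cap=p[p[:,2]>.056]
        if len(cap)<50: print("odd blob",st[i],p.mean(0)); continue
        c=circ(cap,.02)[:2]; sh=p[p[:,2]<.052]
        r=cv2.minAreaRect(sh[:,:2].astype(np.float32)*1000)
        out.append((c,np.deg2rad(r[2]),len(p),np.array(r[0])/1000,np.array(r[1])))
    return out
E
python3 - <<'E'
from h import *
for j in jars("w6"): print(j)
E
```

```text
(array([ 0.57467683, -0.30282902]), np.float64(0.7542454370720829), 2028, array([ 0.57318152, -0.29644568]), array([47.76427078, 47.3057251 ]))
(array([ 0.56190033, -0.36755064]), np.float64(1.2421464024706326), 1747, array([ 0.5622713 , -0.36054242]), array([47.73565674, 47.56132126]))
(array([ 0.4645705 , -0.40337312]), np.float64(1.5449751158138154), 1608, array([ 0.46256882, -0.39704944]), array([46.91891861, 47.06837082]))
```

View pics/w6.png

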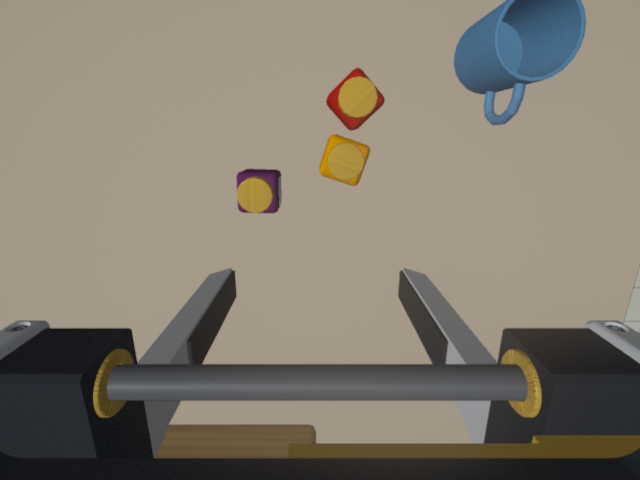

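Orange has been knocked next to red, 65 mm between centres. The rect centres match the jar size (47.7 mm), so I use those. Placing orange first.

```bash
cat >> h.py <<'E'
POT=np.array([.470,.0396])
def fold(a): return (a+np.pi/2)%np.pi-np.pi/2
def pick_place(c,yaw,phi,zt=.022):
    c=np.array([*c,0.]); r=down(yaw)
    move_gripper(.72,30); movep(c+[0,0,.16],r)
    if line_to(c+[0,0,zt],speed=.12,until_force=10): print("touched early",state()["tool_pos"])
    move_gripper(0,30); w=state()["gripper_width"]*94; print("width",w)
    if w<44: return False
    line_to(c+[0,0,.27],speed=.2); print("lifted",state()["gripper_width"]*94,state()["wrist_force"].round(1))
    u=np.array([np.cos(phi),np.sin(phi),0]); t=np.array([*POT,0])+u*.045
    movep(t+[0,0,.27],down(fold(phi+np.pi/2))); w=state()["gripper_width"]*94; print("over pot",w)
    if w<44: return False
    hit=line_to(t+[0,0,.036+zt-.001],speed=.1,until_force=8); s=state(); print("down",hit,s["tool_pos"],s["gripper_width"]*94,s["wrist_force"].round(1))
    return True
def release(hi=.30):
    move_gripper(.62); line_to(state()["tool_pos"]*[1,1,0]+[0,0,hi],speed=.2)
E
python3 - <<'E'
from h import *
print(pick_place((.5622,-.3605),fold(1.242+np.pi/2),np.pi/2))
E
```

```text
width 47.898534696618974
lifted 47.757104130790886 [ 0.6 -0.1 -1.8]
over pot 48.13109050361441
down True [0.47023871 0.08457057 0.05852501] 47.76219661727589 [0.8 0.1 4.7]
True
```

Run:
```python
from h import *
release()
js=jars("w7"); print(js)
j=min(js,key=lambda j:np.hypot(j[3][0]-.573,j[3][1]+.296))
y=min([fold(j[1]),fold(j[1]+np.pi/2)],key=abs)
if pick_place(j[3],y,np.deg2rad(330)): release()
```

```text
[(array([ 0.57599736, -0.30255116]), np.float64(0.7563480027527004), 2029, array([ 0.57307971, -0.29658286]), array([47.56545639, 47.20051193])), (array([ 0.46536033, -0.40309968]), np.float64(0.005936353557652053), 1620, array([ 0.46275681, -0.39685315]), array([47.15803146, 46.69546509]))]
width 47.97279555967339
lifted 47.746347767629246 [ 0.5 -1.  -2.3]
over pot 47.98243601682932
down True [0.50893547 0.01714658 0.05859243] 47.93433470931315 [-0.8  0.4  4.7]
```

Run:
```python
from h import *
js=jars("w8"); print(js); j=js[0]
y=min([fold(j[1]),fold(j[1]+np.pi/2)],key=abs)
if pick_place(j[3],y,np.deg2rad(210)): release(.40)
movep([.44,-.06,.45],down(0)); s,W=wrist("w9")
c=circ(near(W,POT,.13,.130,.15)); print("ring",c)
# lid view
movep([.49,.30,.33],down(0)); s,W=wrist("w10"); print("eye",s["eye"])
L=near(W,(.49,.389),.13,.015,.032); print("lid",len(L),cv2.minEnclosingCircle(L[:,:2].astype(np.float32)*1000))
b=near(W,(.49,.389),.08,.056,.08); print("bar",len(b),cv2.minAreaRect(b[:,:2].astype(np.float32)*1000),np.median(b[:,2]))
cv2.imwrite("pics/c9.png",np.vstack([cv2.resize(cv2.imread("pics/w9.png")[:280],(640,280)),s["frame"][:300]]))
```

```text
[(array([ 0.46543296, -0.40313387]), np.float64(0.0023946767414220966), 1618, array([ 0.46266702, -0.39679102]), array([48.26065445, 46.2587471 ]))]
width 47.99506872920926
lifted 47.68059856777595 [-0.5  0.2 -1.8]
over pot 47.64500549363316
down True [0.43088164 0.01713498 0.05850457] 47.75302811439638 [-0.7  0.2  5.6]
ring [0.47075884 0.03992732 0.09507981]
eye [0.4913069  0.38047251 0.50908238]
lid 15735 ((491.4559020996094, 390.96771240234375), 99.97215270996094)
bar 1258 ((491.1864929199219, 390.75933837890625), (89.50827026367188, 21.947154998779297), 65.73603057861328) 0.06456461828981361
```

View pics/c9.png

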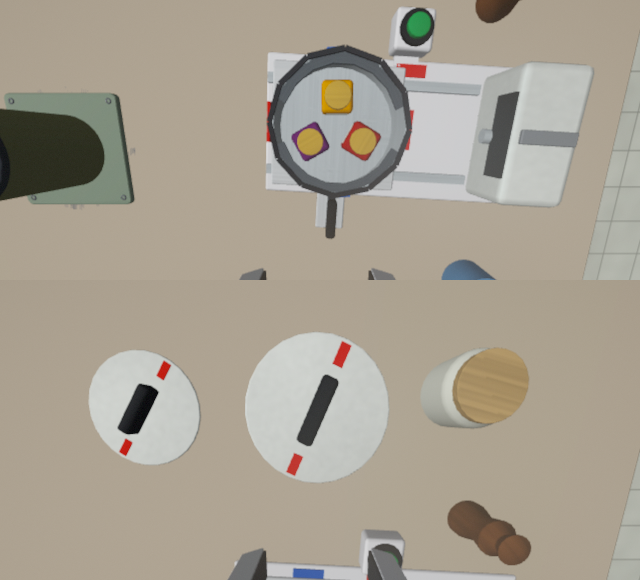

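All three jars stand in the pot at crop pixels (338,96), (310,141) and (361,141). The large white lid is at (317,407), 100 mm radius, so the choice is confirmed; its bar lies at 65.7°. Cross-checking the pot centre from another yaw, then fetching the lid.

Run:
```python
from h import *
movep([.55,.04,.40],down(np.pi/2)); sleep(.1); s,W=wrist("w11"); print(s["eye"])
p=near(W,POT,.13,.130,.15); print("ring yaw90",circ(p),cv2.minEnclosingCircle(p[:,:2].astype(np.float32)*1000))
W=np.load("w9.npy");p=near(W,POT,.13,.130,.15); print("ring yaw0",cv2.minEnclosingCircle(p[:,:2].astype(np.float32)*1000))
h=near(np.load("w11.npy"),(.462,-.104),.05,.088,.105); print("handle",cv2.minAreaRect(h[:,:2].astype(np.float32)*1000) if len(h) else 0)
c=np.array([.4912,.3908,0]); r=down(np.deg2rad(-24.3))
move_gripper(.5,60); movep(c+[0,0,.14],r); print(line_to(c+[0,0,.033],speed=.1,until_force=8))
move_gripper(0,60); print("w",state()["gripper_width"]*94, state()["tool_pos"])
line_to(c+[0,0,.25],speed=.12); s=state(); print("w",s["gripper_width"]*94,s["wrist_force"].round(1))
```

```text
[0.4706361  0.04137257 0.57829545]
ring yaw90 [0.4708857  0.03894078 0.09511288] ((470.1165771484375, 39.58424758911133), 103.63175201416016)
ring yaw0 ((471.1014404296875, 39.893272399902344), 104.54562377929688)
handle ((462.569091796875, -105.46855926513672), (63.800628662109375, 15.929522514343262), 86.8626480102539)
False
w 21.837094467703153 [0.49159652 0.39084889 0.03338958]
w 21.868672390857895 [ 0.5  0.9 -3.7]
```

Run:
```python
from h import *
P=np.array([.4707,.0394,0]); y=np.deg2rad(90-3.25)
movep(P+[0,0,.25],down(y)); s=state(); print("w",s["gripper_width"]*94,s["joints"].round(2))
line_to(P+[0,0,.172],speed=.1); move_gripper(0,60); print("w",state()["gripper_width"]*94,state()["wrist_force"].round(1))
f0=state()["wrist_force"]
for z in np.arange(.168,.147,-.003):
    line_to(P+[0,0,z],speed=.03,until_force=15); s=state(); print(round(z,3),s["tool_pos"].round(4),(s["wrist_force"]-f0).round(1),s["moment"].round(2))
    if (s["wrist_force"]-f0)[2]>9: break
```

```text
w 21.252421752761308 [-0.1  -0.05  1.72  0.    1.47 -1.61]
w 21.448929356448875 [ 0.1  0.2 -4. ]
0.168 [0.4709 0.0394 0.1681] [ 0.1 -0.3  0.4] [ 0.02 -0.06 -0.01]
0.165 [0.472  0.0393 0.1662] [0.2 0.1 6.4] [ 0.03 -0.44 -0.02]
0.162 [0.4723 0.0393 0.1631] [1.3 0.1 8.7] [ 0.02 -0.95 -0.01]
0.159 [0.471  0.0392 0.1599] [-1.9 -1.3 11.1] [-0.03 -0.48  0.04]
```

Contact came about 14 mm higher than expected. Lifting to look before pushing harder.

Run:
```python
from h import *
p=state()["tool_pos"]; line_to(np.array([.4707,.0394,.185]),speed=.05); s=state(); print(s["gripper_width"]*94,s["tool_pos"],s["wrist_force"].round(1),R.from_rotvec(s["tcp_rot"]).as_matrix().round(3))
ims=[]
for t,(r0,c0) in(("scene",(160,190)),("side",(180,250))):
    s=snapshot(t); W,ok=pts(s); W[~ok]=np.nan; np.save(t+"_l.npy",W)
    L=near(W,(.4707,.0394),.125,.165,.195); c=cv2.minEnclosingCircle(L[:,:2].astype(np.float32)*1000); 
    print(t,len(L),c,np.percentile(L[:,2],[1,5,50,95]))
    p=near(W,(.4707,.0394),.13,.128,.145); print("ring",circ(p),len(p))
    A=np.c_[L[:,:2]-L[:,:2].mean(0),np.ones(len(L))]; print("plane",np.linalg.lstsq(A,L[:,2],rcond=None)[0])
    ims.append(cv2.resize(s["frame"][r0:r0+130,c0:c0+180],None,fx=2.2,fy=2.2,interpolation=2))
cv2.imwrite("pics/c12.png",np.hstack(ims))
```

```text
21.787809819367663 [0.47010221 0.03943482 0.18445237] [-0.7 -1.1 -4. ] [[ 0.057  0.998 -0.001]
 [ 0.998 -0.057  0.   ]
 [ 0.    -0.001 -1.   ]]
scene 2066 ((473.7364501953125, 40.57683181762695), 101.49930572509766) [0.1723212  0.17378735 0.1780354  0.18489682]
ring [0.47326053 0.03931528 0.09441671] 575
plane [ 0.02664318 -0.01385507  0.17837453]
side 2378 ((471.3306579589844, 37.08404541015625), 101.76634979248047) [0.16875083 0.17099554 0.17538992 0.1816697 ]
ring [0.46763743 0.03893691 0.0966332 ] 540
plane [0.03360678 0.01025246 0.17579977]
```

View pics/c12.png

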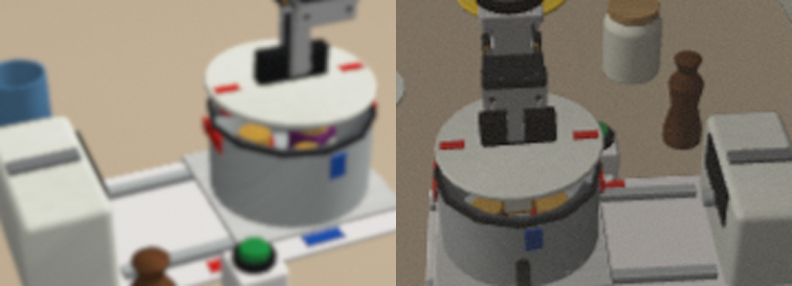

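Run:
```python
from h import *
for t in("scene","side"):
    s=snapshot(t); W,ok=pts(s); W[~ok]=np.nan; b=s["frame"].astype(int)
    L=near(W,(.4707,.0394),.125,.160,.195)
    for _ in range(4):
        A=np.c_[L[:,:2]-[.4707,.0394],np.ones(len(L))]; k=np.linalg.lstsq(A,L[:,2],rcond=None)[0]; e=L[:,2]-A@k; L=L[abs(e)<.0035]
    h=cv2.convexHull(L[:,:2].astype(np.float32))[:,0]; print(t,"plane",k.round(4),"disc",circ(h).round(4),len(h))
    red=(b[...,2]>b[...,0]+50)&(b[...,2]>b[...,1]+50)&(np.hypot(W[...,0]-.47,W[...,1]-.04)<.13)
    for n,lo,hi in(("lid",.16,.2),("pot",.09,.138)):
        m=(red&(W[...,2]>lo)&(W[...,2]<hi)).astype(np.uint8); q,l,st,_=cv2.connectedComponentsWithStats(m)
        for i in range(1,q):
            if st[i,4]>12: print(n,st[i],np.nanmean(W[l==i],0).round(4))
    p=near(W,(.4707,.0394),.13,.128,.145); hp=cv2.convexHull(p[:,:2].astype(np.float32))[:,0]; print("ring hull",circ(hp).round(4),len(hp))
```

```text
scene plane [ 0.0309 -0.0048  0.1775] disc [0.4754 0.0416 0.0991] 35
lid [344 188  11   4  33] [0.3958 0.0444 0.1763]
lid [287 198  12   5  39] [0.5539 0.0354 0.1812]
pot [282 213   9  16  64] [0.572  0.035  0.1245]
ring hull [0.471  0.0365 0.1032] 19
side plane [0.0333 0.0029 0.1754] disc [0.4703 0.0366 0.0997] 34
lid [331 239  11   4  36] [0.5513 0.0325 0.1791]
lid [270 244  11   4  37] [0.3922 0.041  0.1745]
ring hull [0.467  0.0381 0.1025] 21
```

The lid is 2.5–3 mm too far along +x and tilted 0.03 rad, so its lug caught the gasket. Correcting both and re-measuring before lowering.

```bash
cat >> h.py <<'E'
def lidpose(z):
    "mean of both fixed cameras: lid mark midpoint, yaw deg, tilt"
    out=[]
    for t in("scene","side"):
        s=snapshot(t); W,ok=pts(s); W[~ok]=np.nan; b=s["frame"].astype(int)
        L=near(W,POT,.125,z-.02,z+.015)
        for _ in range(4):
            A=np.c_[L[:,:2]-POT,np.ones(len(L))]; k=np.linalg.lstsq(A,L[:,2],rcond=None)[0]; L=L[abs(L[:,2]-A@k)<.0035]
        m=((b[...,2]>b[...,0]+50)&(b[...,2]>b[...,1]+50)&(np.hypot(W[...,0]-POT[0],W[...,1]-POT[1])<.1)&(abs(W[...,2]-z)<.012)).astype(np.uint8)
        q,l,st,_=cv2.connectedComponentsWithStats(m); i=np.argsort(-st[1:,4])[:2]+1
        M=[np.nanmean(W[l==j],0) for j in i]; M.sort(key=lambda v:v[0]); d=M[1]-M[0]
        out.append([*((M[0]+M[1])/2),np.degrees(np.arctan2(d[1],d[0])),np.hypot(d[0],d[1]),*k])
        print(t,np.round(out[-1],4))
    return np.mean(out,0)
E
python3 - <<'E'
from h import *
rot=(R.from_rotvec([0,.032,0])*R.from_rotvec(down(np.deg2rad(90-3.25)))).as_rotvec()
line_to(np.array([.4681,.0401,.185]),rot,speed=.05); sleep(.3)
print(state()["tool_pos"]); print(lidpose(.176).round(4))
E
```

```text
[0.46802983 0.04008502 0.18499009]
scene [ 4.7300e-01  4.0500e-02  1.7930e-01 -2.9646e+00  1.5790e-01  1.4000e-03
 -6.3000e-03  1.7810e-01]
side [ 4.6880e-01  3.7700e-02  1.7730e-01 -2.9215e+00  1.5770e-01  1.8000e-03
  2.6000e-03  1.7590e-01]
[ 4.7090e-01  3.9100e-02  1.7830e-01 -2.9431e+00  1.5780e-01  1.6000e-03
 -1.8000e-03  1.7700e-01]
```

Run:
```python
from h import *
rot=(R.from_rotvec([0,.032,0])*R.from_rotvec(down(np.deg2rad(90-3.25)))).as_rotvec()
T=np.array([.4677,.0403,0]); f0=state()["wrist_force"]
for z in list(np.arange(.172,.148,-.003)):
    line_to(T+[0,0,z],rot,speed=.03,until_force=15); s=state(); print(round(z,3),s["tool_pos"].round(4),(s["wrist_force"]-f0).round(1),s["moment"].round(2))
    if (s["wrist_force"]-f0)[2]>6 : break
```

```text
0.172 [0.4676 0.0403 0.1718] [ 0.9 -1.2  0.6] [0.02 0.   0.02]
0.169 [0.4676 0.0403 0.1689] [-0.6 -0.5  0.7] [ 0.05 -0.03 -0.02]
0.166 [0.4675 0.0403 0.1657] [ 1.1 -1.   1.2] [ 0.04 -0.01 -0.06]
0.163 [0.4675 0.0403 0.1627] [ 0.7 -0.5 -0. ] [ 0.05 -0.07  0.08]
0.16 [0.4675 0.0403 0.1597] [1.6 0.3 0.8] [-0.02 -0.01  0.06]
0.157 [0.4675 0.0403 0.1567] [ 1.4 -0.7  0.2] [ 0.   -0.01 -0.02]
0.154 [0.4674 0.0403 0.1537] [ 0.5 -1.8  0.2] [ 0.02  0.01 -0.01]
0.151 [0.4683 0.0402 0.1519] [ 0.1 -0.4  6.2] [0.17 0.43 0.02]
```

Run:
```python
from h import *
rot0=R.from_rotvec([0,.032,0])*R.from_rotvec(down(np.deg2rad(90-3.25)))
T=np.array([.4677,.0403,0]); C=T+EX*.0027
for z in(.149,.147,.145,.1435,.142):
    line_to(T+[0,0,z],rot0.as_rotvec(),speed=.02); s=state(); fz=s["wrist_force"][2]; print(z,s["tool_pos"].round(4),s["wrist_force"].round(1),s["moment"].round(2))
    if fz>16: break
print("turning at",z)
for a in range(4,89,4):
    Q=R.from_rotvec([0,0,-np.radians(a)])
    line_to(C+Q.apply(T-C)+[0,0,z],(Q*rot0).as_rotvec(),speed=.02); s=state(); m=s["moment"][2]
    x=R.from_rotvec(s["tcp_rot"]).as_matrix()[:,0]; yaw=np.degrees(np.arctan2(x[1],x[0]))
    print(a,round(86.75-yaw,1),s["tool_pos"].round(4),s["wrist_force"].round(1),round(m,2),round(s["gripper_width"]*94,1))
    if abs(m)>1.5 or s["wrist_force"][2]<3 or s["wrist_force"][2]>45: print("stop"); break
```

```text
0.149 [0.4684 0.0402 0.1497] [ 0.5 -0.5  3.9] [0.19 0.43 0.02]
0.147 [0.4683 0.0403 0.1476] [-0.  -1.3  5.2] [ 0.22  0.46 -0.03]
0.145 [0.4688 0.0402 0.1472] [-2. -0. 13.] [ 0.27  1.08 -0.02]
0.1435 [0.469  0.0402 0.1471] [-4.8  0.3 21.1] [ 0.32  1.73 -0.05]
turning at 0.1435
4 3.9 [0.4694 0.0402 0.1471] [-3.8 -0.9 19.8] 0.63 21.3
8 7.9 [0.4699 0.0402 0.1471] [-2.  -2.1 18.3] 0.4 21.4
12 11.9 [0.4702 0.0402 0.1471] [-1.1 -2.2 18.2] 0.39 21.1
16 15.9 [0.4704 0.0403 0.1471] [-1.4 -2.8 17.2] 0.52 21.6
20 19.9 [0.4706 0.0403 0.1471] [-0.3 -2.9 17.8] 0.51 21.3
24 23.9 [0.4707 0.0404 0.1471] [-0.5 -3.1 16.5] 0.51 21.8
28 27.9 [0.4708 0.0405 0.1471] [-0.9 -2.7 17.7] 0.55 21.4
32 31.9 [0.4709 0.0406 0.1471] [-0.1 -2.5 16.8] 0.48 21.8
36 35.9 [0.4711 0.0408 0.1471] [-1.  -3.3 15.2] 0.51 21.7
40 39.9 [0.4712 0.0409 0.1471] [ 0.2 -2.1 16.7] 0.49 21.3
44 43.9 [0.4713 0.041  0.1471] [ 0.3 -2.8 17.3] 0.5 21.5
48 47.9 [0.4714 0.0411 0.1471] [-0.7 -3.3 15.5] 0.52 21.7
52 51.9 [0.4716 0.0411 0.1471] [-1.3 -3.4 17. ] 0.53 21.7
56 55.9 [0.4717 0.0412 0.1471] [-1.2 -3.1 17.5] 0.54 21.7
60 59.9 [0.4719 0.0413 0.1471] [-1.4 -4.2 16.8] 0.56 21.7
64 63.9 [0.472  0.0414 0.1471] [-1.1 -2.9 17.5] 0.55 21.8
68 67.9 [0.4721 0.0414 0.1471] [-1.3 -4.6 17. ] 0.56 21.4
72 71.9 [0.4723 0.0415 0.1471] [-1.1 -3.8 17.9] 0.58 21.9
76 75.9 [0.4724 0.0416 0.1471] [-1.1 -3.3 17.1] 0.58 21.9
80 79.9 [0.4726 0.0416 0.1471] [-2.3 -3.7 16.6] 0.54 21.8
84 83.7 [0.4723 0.0417 0.1471] [-2.8 -3.3 18.6] 1.33 22.1
88 87.7 [0.4722 0.0425 0.1471] [-4.4 -0.4 18.3] 1.45 22.7
```

Pressed flush, and torque rose at 82–84°, so the stop is reached. Releasing and checking.

Run:
```python
from h import *
p=state()["tool_pos"].copy(); line_to(p*[1,1,0]+[0,0,.148],speed=.02)
move_gripper(.5); sleep(.2); line_to(p*[1,1,0]+[0,0,.30],speed=.15)
movep([.44,-.10,.42],down(0)); sleep(.2)
print(lidpose(.1405).round(4))
s,W=wrist("w13"); cv2.imwrite("pics/c13.png",s["frame"][:330])
h=near(W,(.462,-.105),.05,.088,.105); print("handle",cv2.minAreaRect(h[:,:2].astype(np.float32)*1000))
L=near(W,POT,.12,.134,.147); hp=cv2.convexHull(L[:,:2].astype(np.float32))[:,0]; print("disc",circ(hp),np.median(L[:,2]))
```

```text
scene [ 4.72400e-01  3.92000e-02  1.43700e-01 -8.55922e+01  1.59000e-01
 -9.20000e-03 -1.47000e-02  1.42400e-01]
side [ 5.21000e-01 -1.30000e-02  1.36000e-01  3.30623e+01  1.10400e-01
 -1.50000e-03  9.30000e-03  1.40200e-01]
[ 4.9670e-01  1.3100e-02  1.3980e-01 -2.6265e+01  1.3470e-01 -5.4000e-03
 -2.7000e-03  1.4130e-01]
handle ((462.5578308105469, -104.53523254394531), (63.41549301147461, 15.982661247253418), 86.53021240234375)
disc [0.470799   0.04097671 0.09927195] 0.1395962192331492
```

View pics/c13.png

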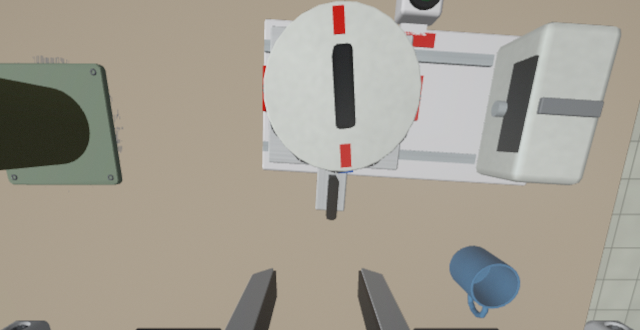

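Lid locked: marks at −85.6° (82° turned), level, disc top about 0.140, centred within 2 mm. Now pushing the carrier to the steam station.

Run:
```python
from h import *
h=np.array([.4623,-.1045,0])-EY*.006; r=down(YAW)
move_gripper(.45,50); movep(h+[0,0,.20],r); line_to(h+[0,0,.070],speed=.1,until_force=10)
move_gripper(0,50); print("w",state()["gripper_width"]*94)
p0=state()["tool_pos"].copy()
for d in list(np.arange(.008,.118,.008))+[.118]:
    hit=line_to(p0+EX*d,speed=.04,until_force=35); s=state(); print(round(d,3),hit,round((s["tool_pos"]-p0)@EX,4),s["wrist_force"].round(1))
    if hit: break
```

```text
w 15.504904392078016
0.008 False 0.0013 [-19.6  -0.5  17.4]
0.016 False 0.0162 [0.4 0.1 0.7]
0.024 False 0.0245 [-0.  -0.   0.1]
0.032 False 0.0325 [ 1.7 -0.1 -0.2]
0.04 False 0.0405 [ 0.8  0.9 -0.1]
0.048 False 0.0486 [ 0.6 -0.  -0.5]
0.056 False 0.0567 [ 1.7  1.  -0.4]
0.064 False 0.0647 [ 1.7  1.3 -0.7]
0.072 False 0.0727 [ 0.9 -0.1 -1.4]
0.08 False 0.0807 [ 1.2  1.6 -0.5]
0.088 False 0.0887 [ 1.   1.7 -0.7]
0.096 False 0.0967 [ 1.2  2.  -0.8]
0.104 False 0.1043 [-1.   0.9  0.1]
0.112 False 0.105 [-20.8   2.9  15.6]
0.118 False 0.1194 [ 3.2  1.5 -2.8]
```

Passed the barrier at 0.105 m and dropped in at 0.119 m. Releasing and measuring the dock position and the button.

Run:
```python
from h import *
move_gripper(.45); sleep(.3); p=state()["tool_pos"].copy(); line_to(p*[1,1,0]+[0,0,.30],speed=.15)
movep([.58,.08,.42],down(0)); sleep(.2); move_gripper(0,20)
s,W=wrist("w14"); cv2.imwrite("pics/c14.png",s["frame"][:330])
L=near(W,(.59,.033),.12,.134,.147); hp=cv2.convexHull(L[:,:2].astype(np.float32))[:,0]; c=circ(hp); print("disc",c,np.median(L[:,2]))
d=W-[c[0],c[1],0]; X=d@EX;Y=d@EY
m=(W[...,2]>.12)&(W[...,2]<.134)&(X>.11)&(X<.32)&(abs(Y)<.12); g=np.percentile(X[m],[1,99]); print("gen",g,"q",.295-g.mean())
h=near(W,(.581,-.112),.05,.088,.105); print("handle",len(h),cv2.minAreaRect(h[:,:2].astype(np.float32)*1000) if len(h) else 0)
b=s["frame"].astype(int); gr=(b[...,1]>b[...,0]+30)&(b[...,1]>b[...,2]+30)&(abs(W[...,0]-.59)<.05)&(abs(W[...,1]-.187)<.05)
q=W[gr]; print("button",len(q),cv2.minEnclosingCircle(q[:,:2].astype(np.float32)*1000),np.median(q[:,2]))
```

```text
disc [0.59038687 0.03470626 0.09917181] 0.13929044547851455
gen [0.12269856 0.22054926] q 0.12337609152206208
handle 0 0
button 414 ((589.8601684570312, 183.22216796875), 16.936506271362305) 0.07081292731471711
```

View pics/c14.png

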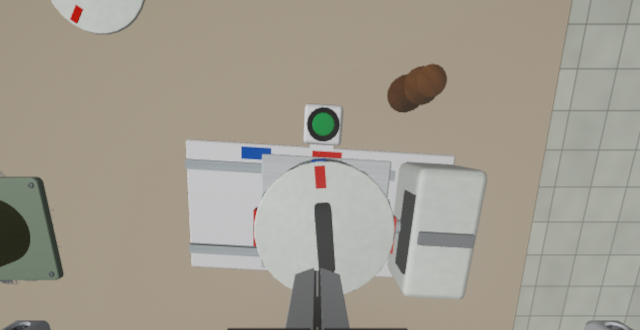

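Docked: q ≈ 0.120 and the lid is still level and locked. Button at pixel (323,124), measured (0.590, 0.183, 0.071). Pressing.

Run:
```python
from h import *
B=np.array([.5899,.1835,0]); movep(B+[0,0,.16],down(0)); line_to(B+[0,0,.078],speed=.08)
hit=line_to(B+[0,0,.0625],speed=.02,until_force=14); s=state(); print(hit,s["tool_pos"].round(4),s["wrist_force"].round(1))
sleep(.3); s=state(); print(s["tool_pos"].round(4),s["wrist_force"].round(1))
line_to(B+[0,0,.25],speed=.1); movep([.44,-.05,.40],down(0)); sleep(.3)
s,W=wrist("w15"); cv2.imwrite("pics/c15.png",s["frame"])
L=near(W,(.59,.033),.12,.134,.147); print("disc",circ(cv2.convexHull(L[:,:2].astype(np.float32))[:,0]),np.median(L[:,2]))
b=s["frame"].astype(int); gr=(b[...,1]>b[...,0]+30)&(b[...,1]>b[...,2]+30)&(abs(W[...,0]-.59)<.05)&(abs(W[...,1]-.185)<.05)
print("button z",np.median(W[gr][:,2]),gr.sum(),state()["clock"])
```

```text
True [0.5903 0.1836 0.0664] [-1.4 -0.4  5. ]
[0.5903 0.1836 0.0663] [-0.9 -0.2  5. ]
disc [0.58996084 0.03430249 0.09926717] 0.1394718317142492
button z 0.07095237805021481 606 121.9583
```

The press reached about 5 mm at 5 N, which is close to the threshold. Pressing again a little further to be sure.

Run:
```python
from h import *
B=np.array([.5899,.1835,0]); movep(B+[0,0,.16],down(0)); line_to(B+[0,0,.078],speed=.08)
line_to(B+[0,0,.0625],speed=.02,until_force=30); sleep(.2); s=state(); print(s["tool_pos"].round(4),s["wrist_force"].round(1))
line_to(B+[0,0,.25],speed=.1); movep([.44,-.05,.40],down(0)); sleep(.4)
s,W=wrist("w16"); L=near(W,(.59,.033),.12,.134,.147); c=circ(cv2.convexHull(L[:,:2].astype(np.float32))[:,0]); print("disc",c,np.median(L[:,2]))
d=W-[c[0],c[1],0]; X=d@EX;Y=d@EY; m=(W[...,2]>.12)&(W[...,2]<.134)&(X>.11)&(X<.32)&(abs(Y)<.12); print("q",.295-np.percentile(X[m],[1,99]).mean()-.0035)
b=s["frame"].astype(int); gr=(b[...,1]>b[...,0]+30)&(b[...,1]>b[...,2]+30)&(abs(W[...,0]-.59)<.05)&(abs(W[...,1]-.185)<.05)
print("button z",np.median(W[gr][:,2])); close_job()
```

```text
[0.5904 0.1836 0.066 ] [-6.5 -1.5 17.8]
disc [0.58996046 0.0343726  0.09926631] 0.13948409215360505
q 0.11990220178199318
button z 0.0708127618466694
the job is handed in; nothing more can be done
```

I did every step in order and handed the job in. No verdict was reported.

**What I did:**
- I drew the carrier to its loading station and put the red, orange and purple jars in the pot.
- I put on the large white lid, pressed it flush and turned it clockwise to the stop.
- I pushed the carrier to the steam station and pressed start twice. The first press read only about 5 mm at 5 N. The second bottomed out at about 18 N.

**Last checks:**
- **Lid:** turned about 82°, level when checked after locking. At the end its disc top was still at 0.139–0.140 m, which is the locked height.
- **Carrier:** about 0.120 m, at the steam station.
- **Button:** back up at its original height.
- **Jars:** all three stood in the pot when I last saw them, before the lid went on.
- **Robot:** clear of everything.
- **Bystanders:** I did not re-measure the mug, pepper mill or canister at the end. Nothing came near them as far as I saw.

**What failed or disagreed:**
- **Carrier pulls:** the first two pulls stopped short at about q = 0.015. Getting into or out of either station took 13–21 N, not the 4 N stated.
- **Lid:** the first try caught the gasket because the lid sat about 3 mm off centre and tilted 0.03 rad. I lifted it, corrected both and it went in.
- **Side camera after locking:** its reading of the lid's marks was wrong, so the lid's angle comes from the scene camera; I checked it against the wrist picture.
- **Orange jar:** it was knocked aside early in the run, so I measured it again before picking it up.

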